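# Squeeze connector locks home in the hand press and kit them

## Robot

A 6-joint arm with a two-finger parallel gripper is mounted at the origin on the work surface. World frame = base frame: x ahead of the robot, y to its left, z up, the work surface at z = 0. Lengths are in m, angles in rad, forces in N, time in s.
With the tool pointing down it reaches from about 0.375 to 0.925 m from the base axis. Payload 5.7 kg.
Tool frame: the origin (TCP) lies midway between the tips of the shut fingers; the grasp point (between the pads) lies 19 mm behind it; z points along the fingers, y is the line along which they close (so a half turn about z gives the same grasp; the last joint's range is limited). The gripper opens to 88 mm and grips with 3 to 60 N. Pads are 20 mm wide; open, the fingers measure 115 mm over their backs; the gripper's body (75 mm by 178 mm) begins 61 mm behind the grasp point.
Start: joints at [-1.312, 0.359, 1.51, -0, 1.272, -0.115], TCP at [0.219, -0.559, 0.223] pointing down, gripper open.
Joint ranges: [-2.97, 2.97], [-1.01, 2.36], [0.21, 2.38], [-0.96, 4.11], [0.2, 2.71], [-2.98, 2.98]. Speed limits (rad/s): [2.39, 2.39, 3.14, 3.14, 3.14, 3.14].

## Interface

Orientations are given as a unit quaternion [x, y, z, w].
In Python, from bench import move_ptp, servo_line, goto_joints, move_gripper, sleep, inverse_kinematics, capture, PlanningError, close_job, spot_in, silhouettes, current_clock, current_joint_pos, current_qvel, current_joint_torque, current_position, current_orientation, current_force, current_torque, current_finger_gap, current_grip_force gives the robot as it stands. Calls block until the motion is done:
- move_ptp(position, orientation): joint-space move of the TCP to a pose.
- servo_line(position, orientation=None, rate=0.15, contact_N=None): straight line of the TCP; orientation=None keeps the orientation; rate is the mean speed in m/s. With contact_N (N) it stops when the force on the tool has changed by that much, and returns True; else False.
- goto_joints(angles): joint-space move.
- move_gripper(opening): finger opening in m; the grip force is fixed at half the most; returns when the fingers have stopped.
- sleep(seconds).
- inverse_kinematics(position, orientation): joint angles nearest the present ones, or None.
- capture(name): name is "scene" or "top" or "wrist"; returns a dict with "image" (480x640x3 uint8, blue, green, red), "range_z" (480x640 float32, m along the optical axis (not along the pixel's ray), 0 where there is no reading), "intrinsics" (3x3 intrinsics, pixels), "R" (3x3) and "t" (3): a world point X has camera coordinates R X + t. Camera axes: x right, y down, z forward; pixel columns grow to the right and rows downward; lengths in m; the calibration is good to about 2 mm. A picture is of the moment at which its call begins.
A pose or a line that the arm cannot do raises PlanningError and nothing moves.
- close_job(): hands the job in; it is judged then, once.
Trained networks look in the newest picture that a camera, given by its name, has taken for a name from the list of things; names that differ only in an ending like _2 or _b are one class to them, and where a whole thing is asked for, a point or a joint stands for the part that bears it (a point fixed in the world has none). Each returns a list of dicts, best first, with "conf" (0 to 1); they miss things now and then, are a little off and sometimes report something else, mostly with a low value. They report only what shows in the picture. A call takes as long as a camera call. They do not tell look-alikes from the thing itself.
- spot_in(camera, query): "xy" ([column, row] in pixels, amid what is visible of it).
- silhouettes(camera, query): "region" (480x640 bool, what is visible of it) and "xy" ([column, row] in pixels, amid what is visible of it).
Readings, each from a call of its own:
- current_clock(): time.
- current_joint_pos(): joint angles.
- current_qvel(): joint speeds.
- current_joint_torque(): joint torques, N m.
- current_position(): TCP position.
- current_orientation(): TCP orientation.
- current_force(): force on the tool from outside, world axes, zero at the start.
- current_torque(): the same for the moment, N m.
- current_finger_gap(): finger opening in m.
- current_grip_force(): force on a finger pad.
Only numpy, scipy, OpenCV 4.12 (cv2) and the standard library are available. Lean on these libraries where they do the work, as an engineer would, in place of code of your own. Each camera call takes 0.05 s, during which the arm holds its last target. There are 200 camera calls.

## Task

Lift the grey lid off the blue tub by its knob and lay it flat on the bench. Stand each connector from the tub in the nest of the hand press and squeeze the two blue handles together until its orange lock snaps fully home (use the press for this: never push a lock in with the fingers), then move it to the yellow bin. Finish with every connector in the yellow bin with its lock home, the press handles let go, the lid squarely back on the tub, and the other things on the bench left where they are.

Things in the scene. Friction and masses are not known exactly. Their poses are not given: they have to be found in the camera images.
- tub: Fixed blue open tub, 140 (x) by 200 (y) mm outside, walls 5 mm, floor 5 mm thick, rim 58 mm above the bench. Origin: centre of its underside on the bench. At the start it holds 2 or 3 connectors, standing in a row along its y axis, under the lid.
- lid: Loose flat grey lid, 156 (x) by 216 (y) by 6 mm, 0.25 kg, lies on the rim of the tub without any lip (overhang 8 mm all round). Origin: centre of its underside, so 58 mm above the bench when on the tub; its axes lie along the tub's. A black round knob 26 mm in diameter stands at its centre, from 14 to 36 mm above the underside (on a thinner neck).
- bin: Loose yellow kit bin, 150 (x) by 210 (y) mm outside, walls and floor 4 mm, 45 mm high, only 28 mm on its -x side, 0.6 kg. Origin: centre of its underside. Empty at the start.
- press: Fixed bench hand press (a lying nutcracker): grey block with two steel levers on one upright pivot. Origin: on the pivot axis, at bench height. Its -x axis points along the levers, past the nest to the handles; jaws and handles close along its y axis. Nothing of it is higher than 53 mm; the levers and jaws reach from 30 to 49 mm above the bench.
- nest (a point): Centre of the nest floor, between the jaws, 28 mm above the bench and 70 mm from the pivot; its axes are the press's. Two low rails (8 mm high, 22 mm long) along y leave a slot 29 mm wide in x for a connector's 24 mm width. The open jaws leave 47 mm along y, the shut jaws 29 mm. A connector stands here upright with its lock towards either jaw; best with its housing 3 mm off centre, away from the lock, so that housing and lock together are centred.
- handle_left (a point): Middle of the left (+y of the press) blue handle, 39 mm above the bench, about 160 mm from the pivot. The handle is a bar 75 mm long, 10 mm thick, 20 mm tall (29 to 49 mm above the bench), with free air below and outside it. The two handles together measure 68 mm over their outsides at this point when open, about 28 mm when shut.
- handle_right (a point): The same for the right (-y) handle.
- lever_left (a joint): Angle of the left lever: 0 open, 0.126 rad fully shut. The two levers are linked and move alike; springs open them again with 2 to 3 N at each handle. With a connector in the nest, the lock's resistance begins at about 0.08 rad and soon peaks at about 14 N at each handle, then gives way with a snap; go on to the stop (25 to 50 N of grip does it).
- lever_right (a joint): The same for the right lever.
- conn1: Connector 1 (may be absent): upright grey plastic housing 24 (x) by 30 (y) by 48 (z) mm, 80 g, alike to the others. Origin: centre of its underside, z up when standing. An orange lock, 18 mm wide, stands 6 mm proud of its +y face, between 3 and 19 mm above its underside (36 mm long over all). Best gripped in its upper half, above the lock, across the 24 mm width (x axis).
- conn2: Connector 2 (may be absent): upright grey plastic housing 24 (x) by 30 (y) by 48 (z) mm, 80 g, alike to the others. Origin: centre of its underside, z up when standing. An orange lock, 18 mm wide, stands 6 mm proud of its +y face, between 3 and 19 mm above its underside (36 mm long over all). Best gripped in its upper half, above the lock, across the 24 mm width (x axis).
- conn3: Connector 3 (may be absent): upright grey plastic housing 24 (x) by 30 (y) by 48 (z) mm, 80 g, alike to the others. Origin: centre of its underside, z up when standing. An orange lock, 18 mm wide, stands 6 mm proud of its +y face, between 3 and 19 mm above its underside (36 mm long over all). Best gripped in its upper half, above the lock, across the 24 mm width (x axis).
- lock1 (a joint): How far the lock of connector 1 is pushed in: 0 proud at the start, 0.006 m fully home. An over-centre spring inside holds it out; it resists with up to about 25 N, most near 0.001, gives way after that, snaps home by itself beyond 0.004 and then stays there.
- lock2 (a joint): How far the lock of connector 2 is pushed in: 0 proud at the start, 0.006 m fully home. An over-centre spring inside holds it out; it resists with up to about 25 N, most near 0.001, gives way after that, snaps home by itself beyond 0.004 and then stays there.
- lock3 (a joint): How far the lock of connector 3 is pushed in: 0 proud at the start, 0.006 m fully home. An over-centre spring inside holds it out; it resists with up to about 25 N, most near 0.001, gives way after that, snaps home by itself beyond 0.004 and then stays there.
- parts_bin: Blue open parts bin 80 by 110 by 60 mm, bystander. Origin: centre of its underside.
- tape: Roll of brown tape, 100 mm in diameter, 45 mm high, bystander. Origin: centre of its underside.
- driver: Screwdriver lying on the bench, bystander.
There are look-alikes about, which are no part of the job. What is shaped like the tub but purple or turquoise is not meant. What is shaped like the press but turquoise is not meant.

How it is judged:
By the outcome, as a careful person would: the job done as asked, in the order asked, and still so for the second after the job is handed in, with the robot touching nothing.
Of conn1, conn2, conn3 only 2 to 3 are there at a start; the rules pass over those that are not, and their reading is None.
At some moment in a run one of lid, bin may be knocked a few centimetres aside while the robot is not near it.
It also fails if it takes over 210 s, if anything falls off the work surface, if the arm or the gripper's body presses on something with over 40 N, if the wrist force passes 120 N, or if a joint passes its speed limit or range.

## Working session

There is one attempt and no reset: what is moved stays moved. The work goes in short steps, each a Python script; the robot and the scene stay as the last script left them, time stands still between calls to the robot, and variables do not carry over. Pictures are saved under pics/ and viewed, at most 14 in all, crops included, and the job is handed in when it is done.

```bash
ls; mkdir -p pics; python3 - <<'E'
from bench import *
import cv2,numpy as np
a=capture("scene");b=capture("top")
cv2.imwrite("pics/s0.png",a["image"]);cv2.imwrite("pics/t0.png",b["image"])
for c in(a,b):print(c["intrinsics"],c["R"],c["t"])
print(current_clock())
E
```

```text
pics
[[596.41748212   0.         315.14182866]
 [  0.         596.41748212 241.28139212]
 [  0.           0.           1.        ]] [[ 0.18196229  0.98326    -0.00946002]
 [ 0.8406973  -0.16055521 -0.51715575]
 [-0.51001742  0.08614983 -0.85583903]] [-0.00921795 -0.41774886  1.76454119]
[[567.05010848   0.         318.34881924]
 [  0.         567.05010848 242.95211309]
 [  0.           0.           1.        ]] [[-0.02818645 -0.99914843 -0.03013194]
 [-0.9953602   0.03082834 -0.0911465 ]
 [ 0.0919978   0.02742303 -0.99538153]] [-0.06429602  0.55132597  1.40428938]
0.1
```

View pics/s0.png

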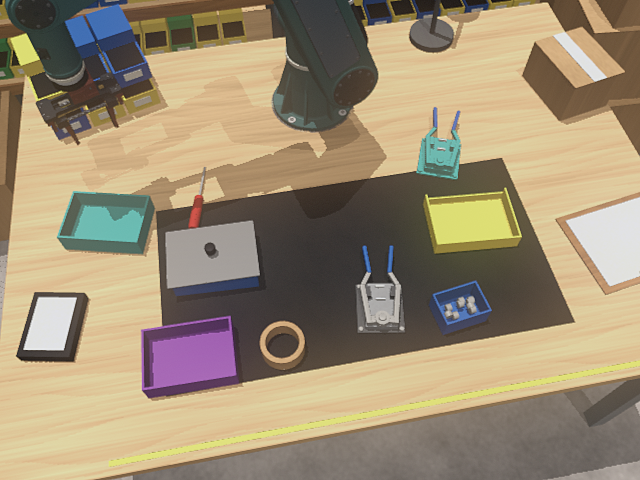

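View pics/t0.png

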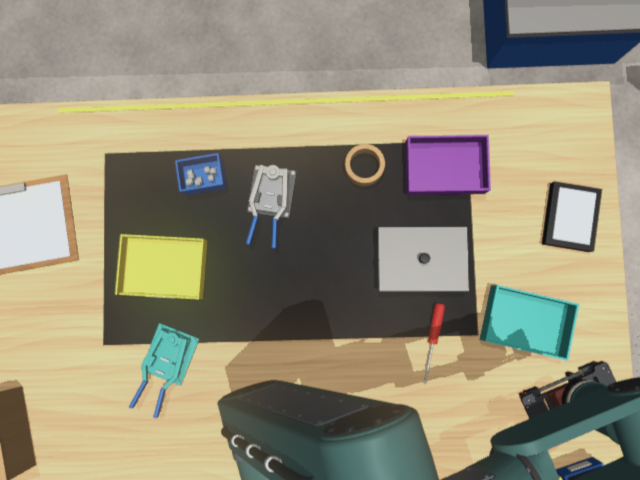

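Lid and tub: the candidates in the top view are blue under the grey lid (424,258), purple (448,165) and turquoise (530,322); the lidded blue one fits. For the press, grey with blue handles (270,195) fits and turquoise (168,353) doesn't. I'll confirm both in one enlarged crop and measure at the same time.

```bash
cat > h.py <<'E'
from bench import *
import cv2,numpy as np
from scipy.spatial.transform import Rotation as Ro
def cloud(c):
    K=c["intrinsics"];z=c["range_z"].astype(float);v,u=np.mgrid[:480,:640]
    P=np.stack([(u-K[0,2])/K[0,0]*z,(v-K[1,2])/K[1,1]*z,z],-1)
    W=(P-c["t"])@c["R"]; W[z<=0]=np.nan
    return W
def hsv(c): return cv2.cvtColor(c["image"],cv2.COLOR_BGR2HSV)
def box(p): # rect of xy points in mm
    (x,y),(w,h),a=cv2.minAreaRect((p*1000).astype(np.float32)); return np.round([x,y,w,h,a],1)
def down(yaw): # tool down, tool y axis (closing) at world angle yaw
    y=np.array([np.cos(yaw),np.sin(yaw),0]);z=np.array([0,0,-1.]);x=np.cross(y,z)
    return Ro.from_matrix(np.stack([x,y,z],1)).as_quat()
def pix(c,X):
    q=c["R"]@np.array(X)+c["t"];q=c["intrinsics"]@q;return q[:2]/q[2]
E
python3 - <<'E'
from h import *
print(Ro.from_quat(current_orientation()).as_matrix().round(3))
for n,wins in(("scene",dict(lid=(155,210,270,305),press=(345,230,415,340),bin=(415,180,530,260))),("top",dict(lid=(370,215,475,300),press=(240,155,305,255),bin=(105,225,215,305)))):
    c=capture(n);W=cloud(c);H=hsv(c)
    for k,(a,b,d,e) in wins.items():
        w=W[b:e,a:d].reshape(-1,3);h=H[b:e,a:d].reshape(-1,3)
        zz=lambda lo,hi:(w[:,2]>lo)&(w[:,2]<hi)
        yel=(h[:,0]>20)&(h[:,0]<36)&(h[:,1]>100);blu=(h[:,0]>100)&(h[:,0]<130)&(h[:,1]>120)&(h[:,2]>60)
        if k=="lid":
            print(n,k,box(w[zz(.058,.072)][:,:2]),np.nanmedian(w[zz(.058,.072)][:,2]));m=zz(.086,.11);print(" knob",np.median(w[m],0),m.sum())
        if k=="bin":
            print(n,k,box(w[yel&zz(-.01,.06)][:,:2]));m=yel&zz(.035,.06);print(" rim",box(w[m][:,:2]),w[m].mean(0)); m=yel&zz(-.01,.012);print(" floor",box(w[m][:,:2])); m=yel&zz(.02,.033);print(" lowrim",np.median(w[m],0),m.sum())
        if k=="press":
            m=blu&zz(.025,.06);p=w[m];s=p[:,1]>np.median(p[:,1])
            nc,lab,st,ce=cv2.connectedComponentsWithStats(m.reshape(e-b,d-a).astype(np.uint8))
            for i in range(1,nc):
                if st[i,4]>20:
                    q=w[lab.ravel()==i];print(" handle",q.mean(0).round(4),box(q[:,:2]),st[i,4])
            m=zz(.008,.06)&~blu;print(" block",box(w[m][:,:2]))
c=capture("scene");i=c["image"]
cv2.imwrite("pics/c1.png",np.hstack([cv2.resize(i[205:305,150:270],None,fx=3.2,fy=3.2,interpolation=2),cv2.resize(i[240:340,320:440],None,fx=3.2,fy=3.2,interpolation=2)]))
E
```

```text
[[ 0.931  0.365 -0.   ]
 [ 0.365 -0.931  0.002]
 [ 0.    -0.002 -1.   ]]
scene lid [ 505.1 -335.4  216.3  159.9   88.3] 0.06312238592886187
 knob [ 0.50697729 -0.33525612  0.09273995] 86
 handle [0.5805 0.0269 0.0469] [580.6  27.3  10.4  72.8  86.1] 120
 handle [0.5919 0.083  0.0472] [590.2  83.8   9.5  73.3  72.6] 106
 block [625.7  49.4 151.3 276.2  73.3]
scene bin [477.  330.3 235.4 222.9  83.9]
 rim [507.7 316.8 213.  154.3  84.7] [0.54260552 0.31920079 0.04200466]
 floor [477.  330.4 235.2 222.9  83.9]
 lowrim [0.50721616 0.3213261  0.02603771] 591
top lid [ 500.4 -335.5  215.9  154.1   88.3] 0.06304399834763624
 knob [ 0.50096281 -0.33467911  0.09298033] 90
 handle [0.5846 0.0844 0.0473] [585.5  84.7  10.8  71.   72.4] 129
 handle [0.5733 0.0281 0.0469] [575.4  28.6  10.7  70.8  85.9] 128
 block [650.3  38.8 256.9 149.4   3.3]
top bin [503.7 327.5 233.7 161.   85.1]
 rim [503.2 318.4 215.7 149.4  85. ] [0.52550533 0.32159247 0.04320028]
 floor [503.8 328.  232.7 161.   85.1]
 lowrim [0.46465384 0.34343052 0.02751755] 337
```

View pics/c1.png

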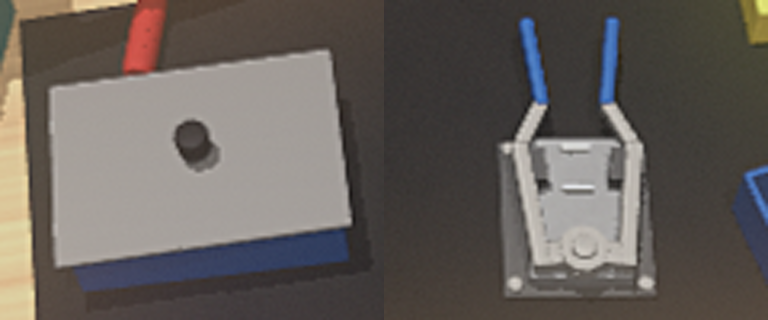

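The crop confirms both: a grey lid with black knob on the blue tub, and the grey press with blue handles pointing toward the robot. Next is a wrist-camera look over the lid and then the press, to refine the two views' 5 mm disagreement.

```bash
cat >> h.py <<'E'
def best(p,yaw):
    q0=np.array(current_joint_pos());r=[]
    for k in(-1,0,1):
        o=down(yaw+k*np.pi);j=inverse_kinematics(list(p),list(o))
        if j is not None: r.append((np.abs(np.array(j)-q0).max(),k,o))
    return min(r,key=lambda t:t[0])[2]
def go(p,yaw): o=best(p,yaw);move_ptp(list(p),list(o));return o
def snap(n,f=None):
    c=capture(n)
    if f: cv2.imwrite("pics/"+f,c["image"])
    return c
E
python3 - <<'E'
from h import *
y=np.radians
t=current_clock()
go((.585,.05,.30),y(78.8));c=snap("wrist","w_press.png");W=cloud(c);H=hsv(c)
print(current_clock()-t, c["R"].round(3),(-c["R"].T@c["t"]).round(3),current_position())
blu=(H[...,0]>100)&(H[...,0]<130)&(H[...,1]>120)&(W[...,2]>.03)&(W[...,2]<.06)
nc,lab,st,ce=cv2.connectedComponentsWithStats(blu.astype(np.uint8))
for i in range(1,nc):
    if st[i,4]>100:
        q=W[lab==i];print("handle",q.mean(0).round(4),box(q[:,:2]),st[i],ce[i])
go((.48,-.335,.30),y(-91.7));c=snap("wrist","w_lid.png");W=cloud(c)
m=(W[...,2]>.055)&(W[...,2]<.072);print("lid",box(W[m][:,:2]),np.median(W[m][:,2]),m.sum())
m=(W[...,2]>.086)&(W[...,2]<.11);print("knob",box(W[m][:,:2]),np.median(W[m],0),m.sum())
print(current_clock())
E
python3 -c "
import cv2,numpy as np
cv2.imwrite('pics/w1.png',np.hstack([cv2.resize(cv2.imread('pics/w_%s.png'%k),(400,300)) for k in('press','lid')]))"
```

```text
2.5833 [[ 0.196  0.981 -0.001]
 [ 0.936 -0.187  0.3  ]
 [ 0.294 -0.059 -0.954]] [0.505 0.066 0.462] [0.58507336 0.04912439 0.29986107]
handle [ 0.5044 -0.2325  0.0414] [ 510.2 -230.7    8.4  139.8   87.4] [   0  101   61  140 2158] [ 28.26459685 166.10936052]
handle [0.5876 0.0843 0.0472] [589.8  84.3  10.   75.   72.4] [345 151  19  74 798] [354.01253133 187.25062657]
handle [0.5774 0.0292 0.0476] [578.9  28.6  10.9  73.7  86. ] [288 152  21  74 773] [298.16429495 188.09055627]
handle [0.7301 0.2288 0.047 ] [737.  212.6  81.2 110.7   7.7] [ 432  245  124   93 3346] [507.66288105 288.5762104 ]
lid [ 555.6 -387.1  531.5  380.7   16.4] 0.06376458235637275 36486
knob [ 502.8 -335.2   25.1   25.    82.2] [ 0.50202312 -0.33516795  0.09359079] 605
4.3667
```

View pics/w1.png

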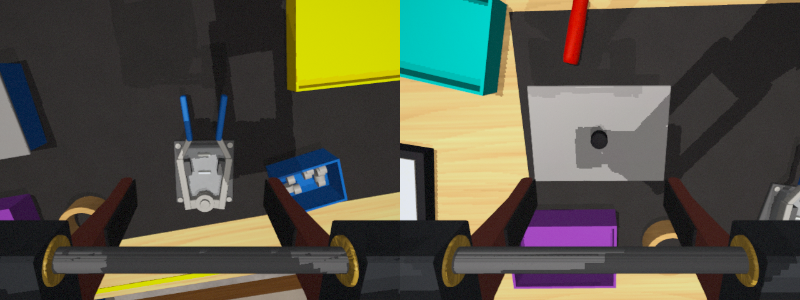

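The wrist view shows the handles at (185–225,118) in the left half and the lid and knob at (600,140) in the right half. The lid is next.

```bash
python3 - <<'E'
from h import *
ya=np.radians(-91.7);k=(.5025,-.335)
o=go((*k,.12),ya);move_gripper(.06)
print(servo_line([*k,.068],o,contact_N=8),current_position())
move_gripper(0.0);print("gap",current_finger_gap(),current_grip_force())
servo_line([*k,.15],o);print(current_force(),current_finger_gap())
servo_line([.44,-.112,.10],o,rate=.25)
servo_line([.44,-.112,.03],o,rate=.15)
print(servo_line([.44,-.112,.006],o,rate=.03,contact_N=3),current_position(),current_force())
move_gripper(.06);servo_line([.44,-.112,.13],o)
go((.44,-.335,.33),ya)
c=snap("wrist","tub.png");np.save("tub.npy",cloud(c));t=snap("top");np.save("top.npy",cloud(t))
W=cloud(t);m=(W[...,2]>.003)&(W[...,2]<.014)&(abs(W[...,0]-.44)<.12)&(abs(W[...,1]+.112)<.14);m&=hsv(t)[...,2]>90;print("lid",box(W[m][:,:2]))
print(current_clock())
E
```

```text
False [ 0.50242235 -0.33493331  0.06791302]
gap 0.025463186467195194 30.000637471675873
[ 0.56997629  0.58119965 -3.56529635] 0.025510681349580764
True [ 0.43992323 -0.11191903  0.0095929 ] [ 1.35801402 -0.71636327  0.26341862]
lid [ 458.6 -127.1  248.9  203.9   88.8]
12.8583
```

View pics/tub.png

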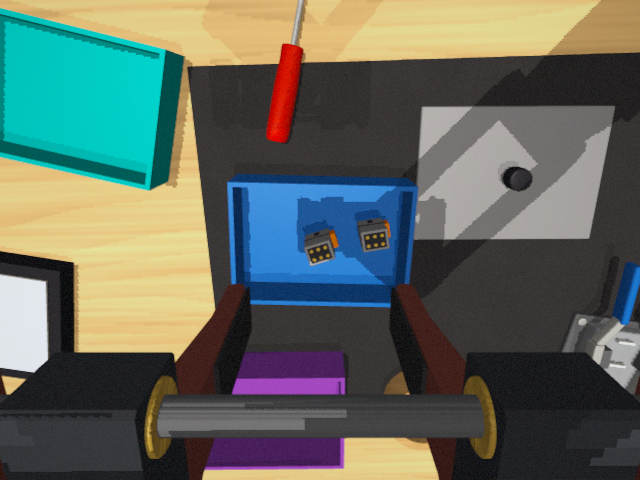

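The lid lies flat and the tub holds two connectors, at (320,248) and (374,235), locks orange on the +y side. I'll measure their tops, the tub rim and the press rails.

```bash
cat >> h.py <<'E'
def tops(W,zr=(.044,.062),x=(.445,.56),y=(-.425,-.245)):
    m=(W[...,2]>zr[0])&(W[...,2]<zr[1])&(W[...,0]>x[0])&(W[...,0]<x[1])&(W[...,1]>y[0])&(W[...,1]<y[1])
    n,l,s,c=cv2.connectedComponentsWithStats(m.astype(np.uint8))
    return [(W[l==i].mean(0).round(4),box(W[l==i][:,:2]),s[i,4],c[i].round()) for i in range(1,n) if s[i,4]>40]
E
python3 - <<'E'
from h import *
W=np.load("tub.npy");T=np.load("top.npy")
for n,w in(("wrist",W),("top",T)):
    for r in tops(w):print(n,*r)
    m=(w[...,2]>.05)&(w[...,2]<.066)&(w[...,0]>.40)&(w[...,0]<.62)&(w[...,1]>-.46)&(w[...,1]<-.215)
    print(" rim",box(w[m][:,:2]),np.median(w[m][:,2]))
go((.60,.05,.27),np.radians(79));c=snap("wrist");w=cloud(c)
a=-.192;R=np.array([[np.cos(a),np.sin(a)],[-np.sin(a),np.cos(a)]]);N=np.array([.6727,.0393])
q=(w[...,:2]-N)@R.T
z=w[...,2]
# height map in press frame, 2 mm
m=(abs(q[...,0])<.1)&(abs(q[...,1])<.07)&(z>.0)
u=((q[m]+[.1,.07])*500).astype(int);hm=np.zeros((100,70));np.maximum.at(hm,(u[:,0],u[:,1]),z[m]*1000)
print("x profile |y|<6mm");print([(2*i-100+1,round(hm[i,32:38].max(),0)) for i in range(10,100)])
for lab,zr,xr,yr in(("rail-",(.033,.04),(-.03,-.005),(-.014,.014)),("rail+",(.033,.04),(.005,.03),(-.014,.014)),("pivot",(.0505,.056),(.05,.09),(-.02,.02))):
    s=(z>zr[0])&(z<zr[1])&(q[...,0]>xr[0])&(q[...,0]<xr[1])&(abs(q[...,1])<yr[1])
    print(lab,s.sum(),q[s].mean(0),np.percentile(q[s],[2,98],axis=0) if s.any() else 0)
E
```

```text
wrist [ 0.4983 -0.2736  0.0526] [ 499.6 -273.1   24.5   30.1    7.7] 616 [375. 239.]
wrist [ 0.5112 -0.3347  0.0526] [ 512.7 -334.7   24.3   30.    16.4] 605 [320. 252.]
 rim [ 504.7 -332.7  200.5  141.3   86.6] 0.05690591925459533
top [ 0.5102 -0.3337  0.0521] [ 510.6 -334.1   23.3   30.1   16.9] 122 [422. 255.]
top [ 0.4972 -0.2724  0.0523] [ 497.2 -272.4   23.7   29.9    8.9] 123 [397. 261.]
 rim [ 502.5 -331.9  200.   140.    87. ] 0.05531502826818572
x profile |y|<6mm
[(-79, np.float64(2.0)), (-77, np.float64(2.0)), (-75, np.float64(2.0)), (-73, np.float64(2.0)), (-71, np.float64(2.0)), (-69, np.float64(2.0)), (-67, np.float64(2.0)), (-65, np.float64(2.0)), (-63, np.float64(2.0)), (-61, np.float64(2.0)), (-59, np.float64(2.0)), (-57, np.float64(3.0)), (-55, np.float64(2.0)), (-53, np.float64(2.0)), (-51, np.float64(2.0)), (-49, np.float64(2.0)), (-47, np.float64(2.0)), (-45, np.float64(2.0)), (-43, np.float64(8.0)), (-41, np.float64(10.0)), (-39, np.float64(10.0)), (-37, np.float64(9.0)), (-35, np.float64(29.0)), (-33, np.float64(29.0)), (-31, np.float64(29.0)), (-29, np.float64
[... 1105 characters left out ...]
4(55.0)), (65, np.float64(56.0)), (67, np.float64(54.0)), (69, np.float64(54.0)), (71, np.float64(53.0)), (73, np.float64(48.0)), (75, np.float64(49.0)), (77, np.float64(50.0)), (79, np.float64(49.0)), (81, np.float64(47.0)), (83, np.float64(0.0)), (85, np.float64(0.0)), (87, np.float64(0.0)), (89, np.float64(0.0)), (91, np.float64(0.0)), (93, np.float64(0.0)), (95, np.float64(0.0)), (97, np.float64(0.0)), (99, np.float64(0.0))]
rail- 86 [-0.02412833  0.0010634 ] [[-0.02576311 -0.00944481]
 [-0.02237226  0.0115982 ]]
rail+ 100 [0.00899536 0.00117293] [[ 0.0072561  -0.00963059]
 [ 0.01135598  0.01189953]]
pivot 211 [0.06197125 0.00161645] [[ 0.05454315 -0.00638384]
 [ 0.07051688  0.00962168]]
```

Nest centre is at about (0.665, 0.042), yaw about -0.182, from the rails and the pivot. Now I'll carry the first connector to the nest.

```bash
cat >> h.py <<'E'
PY=-.182;X=np.array([np.cos(PY),np.sin(PY)]);Y=np.array([-X[1],X[0]]);N=np.array([.6654,.0418])
def pick(p,yaw,z=.024,zup=.16,op=.05):
    o=go((*p,.12),yaw);move_gripper(op)
    h=servo_line([*p,z],o,contact_N=8);move_gripper(0.)
    print("pick hit",h,"gap",current_finger_gap(),"F",current_grip_force())
    servo_line([*p,zup],o,rate=.2);print(" held",current_finger_gap(),current_force())
def nest(sgn=1): # sgn: lock towards press +y (1) or -y
    p=N-.003*sgn*Y;o=go((*p,.12),PY);servo_line([*p,.06],o)
    print("nest",servo_line([*p,.044],o,rate=.03,contact_N=4),current_position(),current_force())
    move_gripper(.045);servo_line([*p,.13],o,rate=.2)
def squeeze():
    p=N-.09*X;o=go((*p,.11),PY+np.pi/2);move_gripper(.088)
    print("sq hit",servo_line([*p,.020],o,contact_N=8));move_gripper(0.)
    sleep(.3);print("sq gap",current_finger_gap(),"F",current_grip_force(),current_force())
    move_gripper(.088);servo_line([*p,.15],o,rate=.2)
E
python3 - <<'E'
from h import *
pick((.498,-.273),np.radians(8.3));nest()
p=N-.05*X;go((*p,.27),PY+np.pi/2);c=snap("wrist");W=cloud(c)
for r in tops(W,(.068,.085),(.6,.75),(-.05,.12)):print(r,(r[0][:2]-N)@np.stack([X,Y],1))
u,v=pix(c,(*N,.05)).astype(int);cv2.imwrite("pics/n1.png",cv2.resize(c["image"][max(v-75,0):v+75,u-100:u+100],None,fx=3,fy=3,interpolation=2))
print(current_clock())
E
```

```text
pick hit False gap 0.02379361021965513 F 29.999499320983887
 held 0.02371034595910498 [-0.99046034  0.06342882 -0.83991657]
nest True [0.66534773 0.03887392 0.04733299] [ 0.73636381 -0.61743337  3.73424272]
(array([0.6642, 0.0391, 0.0757]), array([665.2,  38.7,  29.4,  24.1,  79.8]), np.int32(872), array([316., 259.])) [-0.00069149 -0.0028726 ]
23.275
```

View pics/n1.png

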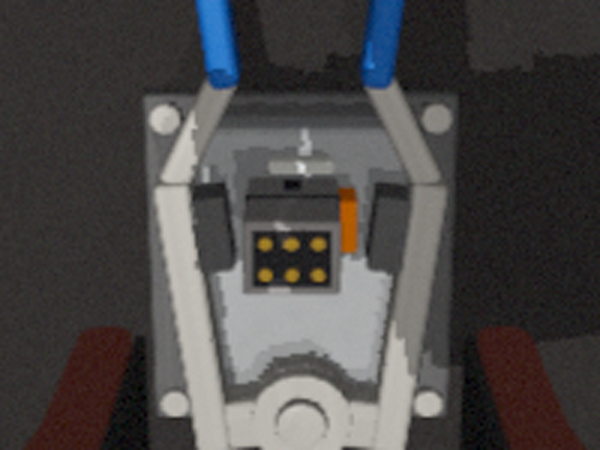

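The connector stands at (292,240), centred between the jaws with its orange lock on the right jaw's side at (348,220). Now the squeeze, then a look.

```bash
python3 - <<'E'
from h import *
squeeze()
p=N-.05*X;go((*p,.27),PY+np.pi/2);c=snap("wrist");W=cloud(c)
for r in tops(W,(.068,.085),(.6,.75),(-.05,.12)):print(r,(r[0][:2]-N)@np.stack([X,Y],1))
u,v=pix(c,(*N,.05)).astype(int);cv2.imwrite("pics/n2.png",cv2.resize(c["image"][max(v-75,0):v+75,u-100:u+100],None,fx=3,fy=3,interpolation=2))
t=snap("top");W=cloud(t);H=hsv(t);yel=(H[...,0]>20)&(H[...,0]<36)&(H[...,1]>100)&(W[...,2]>.035)&(W[...,2]<.06)&(W[...,1]>.1)&(W[...,0]>.3)&(W[...,0]<.72);print("bin",box(W[yel][:,:2]))
m=(W[...,2]>.03)&(W[...,2]<.06)&(abs(W[...,0]-.44)<.09)&(abs(W[...,1]+.112)<.1);print("knob",W[m].mean(0),m.sum())
print(current_clock())
E
```

```text
sq hit False
sq gap 0.02894315190625678 F 29.99776303768158 [-4.9311221  -6.70025688  6.3410442 ]
(array([0.664 , 0.0418, 0.0756]), array([665.4,  41.6,  29.4,  24.5,  79.6]), np.int32(883), array([319., 258.])) [-0.00137688 -0.0002534 ]
bin [502.9 317.6 213.4 149.9  85.2]
knob [ 0.4376738  -0.11044466  0.03579645] 78
29.275
```

View pics/n2.png

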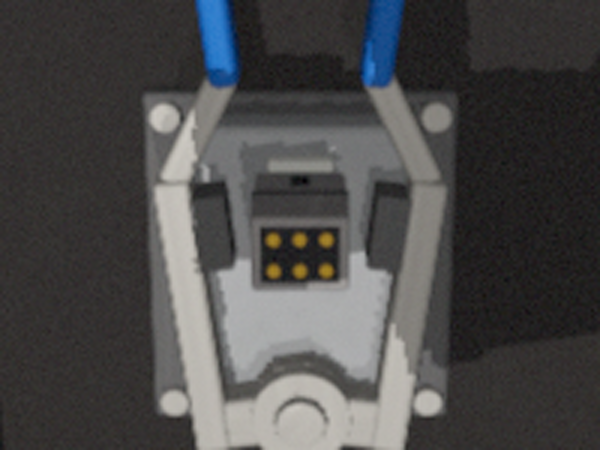

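The lock is flush: no orange shows and the housing has shifted to centre at (300,240). Next it goes to the bin, then the second connector gets the same treatment.

```bash
cat >> h.py <<'E'
def findbin():
    t=snap("top");W=cloud(t);H=hsv(t);m=(H[...,0]>20)&(H[...,0]<36)&(H[...,1]>100)&(W[...,2]>.035)&(W[...,2]<.06)&(W[...,1]>.1)&(W[...,0]>.3)&(W[...,0]<.72)
    n,l,s,c=cv2.connectedComponentsWithStats(m.astype(np.uint8));b=box(W[m][:,:2]);print("bin",b)
    (x,y,w,h,a)=b; yaw=a-90 if w>h else a
    if yaw>45:yaw-=90
    if yaw<-45:yaw+=90
    return np.array([x,y])/1000,np.radians(yaw)
def tobin(dy):
    b,ya=findbin();p=b+dy*np.array([-np.sin(ya),np.cos(ya)])
    o=go((*p,.12),ya);servo_line([*p,.04],o)
    print("bin down",servo_line([*p,.020],o,rate=.03,contact_N=4),current_position())
    move_gripper(.045);servo_line([*p,.16],o,rate=.2)
E
python3 - <<'E'
from h import *
pick(N,PY,z=.047,op=.045)
tobin(-.045)
go((.44,-.335,.33),np.radians(-91.7));c=snap("wrist");
r=tops(cloud(c));print(r);w=snap("top");print(tops(cloud(w)))
r=r[0];a=r[1][4]
if a>45:a-=90
pick(r[0][:2]+[-.0005,.0005],np.radians(a));nest();squeeze()
p=N-.05*X;go((*p,.27),PY+np.pi/2);c=snap("wrist");W=cloud(c)
for r in tops(W,(.068,.085),(.6,.75),(-.05,.12)):print(r,(r[0][:2]-N)@np.stack([X,Y],1))
u,v=pix(c,(*N,.05)).astype(int);cv2.imwrite("pics/n3.png",cv2.resize(c["image"][max(v-75,0):v+75,u-100:u+100],None,fx=3,fy=3,interpolation=2))
print(current_clock())
E
```

```text
pick hit False gap 0.023889940026208957 F 30.000369250774384
 held 0.023414769742160776 [-0.04901301  0.17355621 -1.01534686]
bin [540.2 387.3 101.4 201.9  42.9]
bin down True [0.57278296 0.35385243 0.04523351]
[(array([ 0.5127, -0.3355,  0.0531]), array([ 512.6, -335.6,   23.7,   29.9,   16.1]), np.int32(715), array([320., 118.]))]
[(array([ 0.5104, -0.3338,  0.0524]), array([ 510.6, -334.3,   23.3,   29.8,   16.9]), np.int32(123), array([422., 254.]))]
pick hit False gap 0.023916707032121447 F 30.00069558620453
 held 0.02369848834286842 [ 0.39253711 -0.65889539 -0.47942041]
nest True [0.66531242 0.03885869 0.04737169] [ 0.27912688 -0.32953465  3.47629338]
sq hit False
sq gap 0.02830271519431909 F 29.99831736087799 [-5.94685719 -6.09502126  6.24729053]
(array([0.6626, 0.0421, 0.0757]), array([663.7,  41.9,  29.4,  24. ,  79.5]), np.int32(881), array([319., 257.])) [-0.00280805 -0.00021175]
53.6167
```

View pics/n3.png

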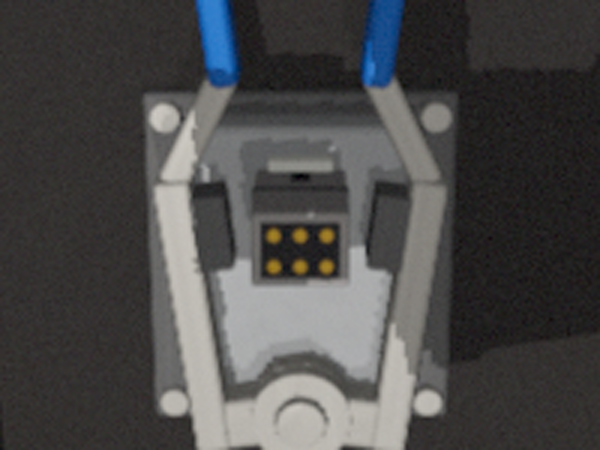

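The second lock is home too. The bin fit was bad, though: the arm hid part of the bin, and the first connector touched something at z=0.045. I need to see the bin.

```bash
python3 - <<'E'
from h import *
go((.48,.0,.33),np.radians(90))
b=findbin()
go((.45,.31,.36),np.radians(85))
c=snap("wrist","b1.png");np.save("b1.npy",cloud(c));print(current_clock())
E
```

```text
bin [505.  337.1 175.2 148.7  85.3]
55.5833
```

View pics/b1.png

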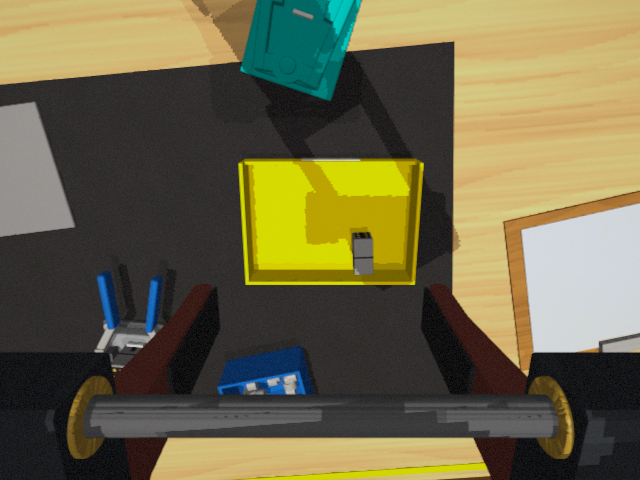

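The first connector is in the bin at (362,253). I'll check its height to see whether it is lying or leaning, and get the bin's pose from this view.

```bash
python3 - <<'E'
from h import *
W=np.load("b1.npy");c=cv2.imread("pics/b1.png");H=cv2.cvtColor(c,cv2.COLOR_BGR2HSV)
m=np.zeros((480,640),bool);m[140:290,235:430]=1
y=m&(H[...,1]>150)&(H[...,0]>20)&(H[...,0]<36)
r=y&(W[...,2]>.037);print("rim",box(W[r][:,:2]),np.median(W[r][:,2]));r=y&(W[...,2]<.055);print("all",box(W[r][:,:2]))
g=m&(H[...,1]<90)&(W[...,2]>.008);g[:225]=0;g[:,:340]=0;g[:,385:]=0
print("conn",box(W[g][:,:2]),g.sum())
for v in range(228,278,4):
    s=g[v];print(v,W[v][s].mean(0).round(3) if s.any() else None,s.sum())
E
```

```text
rim [505.5 317.7 210.4 150.7  85. ] 0.04437701281874288
all [513.6 317.3 232.3 168.5  85.3]
conn [553.  354.5  23.   53.2  87.3] 751
228 None 0
232 None 0
236 [0.527 0.354 0.023] 10
240 [0.529 0.355 0.033] 18
244 [0.535 0.355 0.033] 20
248 [0.54  0.355 0.033] 20
252 [0.545 0.355 0.033] 20
256 [0.55  0.354 0.033] 20
260 [0.556 0.354 0.033] 20
264 [0.561 0.354 0.033] 20
268 [0.566 0.354 0.034] 19
272 [0.572 0.354 0.033] 19
276 None 0
```

It lies flat in the bin and the bin hasn't moved. Next is the second connector, at a fixed spot taken from this view, then checks of bin, nest and lid.

```bash
python3 - <<'E'
from h import *
pick(N-.0015*X,PY,z=.047,op=.045)
ya=np.radians(-5);p=np.array([.505,.318])-.05*np.array([-np.sin(ya),np.cos(ya)])
o=go((*p,.15),ya);c=snap("scene");W=cloud(c);servo_line([*p,.04],o)
print("bin down",servo_line([*p,.020],o,rate=.03,contact_N=4),current_position())
move_gripper(.045);servo_line([*p,.16],o,rate=.2)
go((.45,.31,.36),np.radians(85));a=snap("wrist")
go((.40,-.15,.33),np.radians(-91));b=snap("wrist");W=cloud(b)
m=(W[...,2]>.03)&(W[...,2]<.045)&(abs(W[...,0]-.44)<.08)&(abs(W[...,1]+.112)<.09);print("knob",box(W[m][:,:2]),W[m].mean(0),m.sum())
V=hsv(b);m=(W[...,2]>.003)&(W[...,2]<.012)&(V[...,1]<40)&(V[...,2]>70)&(abs(W[...,0]-.44)<.13)&(abs(W[...,1]+.112)<.16);print("lid",box(W[m][:,:2]),m.sum())
m=(W[...,2]>.05)&(W[...,2]<.066)&(W[...,0]>.40)&(W[...,0]<.62)&(W[...,1]>-.46)&(W[...,1]<-.215);print("tub rim",box(W[m][:,:2]))
cv2.imwrite("pics/b2.png",np.hstack([cv2.resize(i["image"],(400,300)) for i in(a,b)]));print(current_clock())
E
```

```text
pick hit False gap 0.02384889748801156 F 30.000314712524414
 held 0.024158560420289063 [-0.54209955 -0.21462097 -0.82506353]
bin down True [0.50059531 0.26825134 0.02364018]
knob [ 415.3 -121.9   24.5   24.5   75.2] [ 0.41480299 -0.12196384  0.03545053] 405
lid [ 415.6 -121.9  156.   216.6    2.3] 23088
tub rim [ 504.5 -333.   201.   141.7   86.7]
66.8
```

View pics/b2.png

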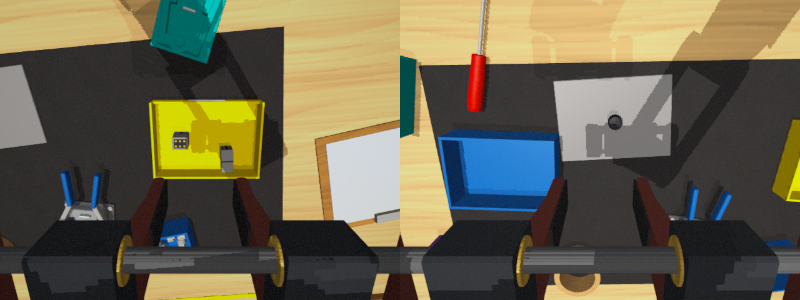

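Two connectors are in the yellow bin (left half: (180,140) and (226,157)) and the tub is empty. The lid was knocked and is now at (0.4155,-0.122), yaw 2.3°, so I'll put it back squarely onto the tub's measured centre, yaw -3.2°.

```bash
python3 - <<'E'
from h import *
k=(.4152,-.122);o=go((*k,.10),np.radians(-87.7));move_gripper(.06)
print(servo_line([*k,.010],o,contact_N=8));move_gripper(0.);print(current_finger_gap())
servo_line([*k,.16],o)
t=(.5044,-.3328);o=best((*t,.16),np.radians(-93.2));servo_line([*t,.16],o,rate=.2);servo_line([*t,.085],o)
print(servo_line([*t,.063],o,rate=.03,contact_N=3),current_position(),current_force())
move_gripper(.06);servo_line([*t,.16],o)
go((.46,-.335,.36),np.radians(-91.7));c=snap("wrist","l1.png");W=cloud(c);V=hsv(c)
m=(W[...,2]>.057)&(W[...,2]<.072)&(abs(W[...,0]-.5)<.13)&(abs(W[...,1]+.333)<.16);print("lid",box(W[m][:,:2]),m.sum())
P=W[m&np.isfinite(W[...,2])];print("tilt",np.linalg.lstsq(np.c_[P[:,:2],np.ones(len(P))],P[:,2],rcond=None)[0])
go((.40,-.05,.36),np.radians(-91.7))
c=snap("top");W=cloud(c);m=(W[...,2]>.057)&(W[...,2]<.072)&(abs(W[...,0]-.5)<.13)&(abs(W[...,1]+.333)<.16);print("lid top",box(W[m][:,:2]))
s=snap("scene","s9.png");print(current_clock())
E
```

```text
False
0.02517674313357675
True [ 0.50406812 -0.33263193  0.06757908] [ 0.48804007  0.62838159 -2.13034006]
lid [ 504.2 -331.3  216.9  156.3   86.3] 24465
tilt [ 0.0002366  -0.00018156  0.06371355]
lid top [ 480.  -361.   279.5  197.1   85.6]
76.8083
```

View pics/s9.png

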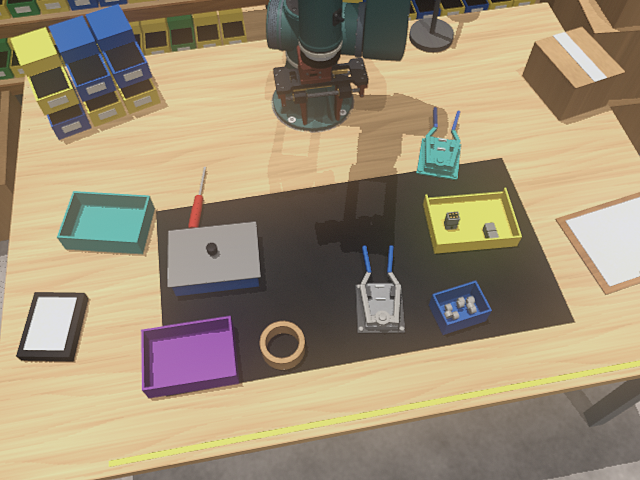

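The scene shows the lid on the tub at (213,255), level and within 1.5 mm and 0.4° of the rim. Both connectors are in the yellow bin at (452,220) and (490,230), the press is open, and the other things are in place. Handing in.

```bash
python3 -c "
from bench import *
print(close_job())"
```

```text
the job is handed in; nothing more can be done
None
```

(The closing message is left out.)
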